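Free the stuck lid of the red canister

ROBOT

A 6-joint arm with a two-finger parallel gripper is mounted at the origin on the work surface. World frame = base frame: x ahead of the robot, y to its left, z up, the work surface at z = 0. Lengths are in m, angles in degrees, forces in N, time in s.
With the tool pointing down it reaches from about 0.4 to 0.825 m from the base axis. Payload 7 kg.
Tool frame: the origin (TCP) lies midway between the tips of the shut fingers; the grasp point (between the pads) lies r.grip_depth behind it (r.grip_depth is the distance from the TCP to the grasp point, in m); z points along the fingers, y is the direction in which the jaws open and shut (so a half turn about z gives the same grasp; the last joint's range is limited). The gripper opens to 88 mm and grips with 3 to 60 N. Pads are 19 mm wide; open, the fingers measure 130 mm over their backs; the gripper's body (78 mm by 193 mm) begins 47 mm behind the grasp point.
Start: joints at [-57.863, 20.546, 0.682, 0, -70.136, -16.507], TCP at [0.182, -0.65, 0.227] pointing down, gripper open.
Joint ranges: [-176.03, 176.03], [-82.01, 121.73], [-58.28, 71.71], [-173.87, 95.51], [-174.79, -0.11], [-173.66, 173.66]. Speed limits (degrees/s): [136.94, 136.94, 172.46, 180, 180, 180].

INTERFACE

Orientations are given as [roll, pitch, yaw] about the fixed x, y, z axes, in that order (R = Rz(yaw) Ry(pitch) Rx(roll)).
In Python, from plant import r, imaging, close_job gives the robot as it stands.
- The arm moves only by the tool step_arm, never from a script. Its argument "commands" is a list of rows, each a list of 2 entries, a list of its own where there are three numbers: the shift along the tool's x, y, z in mm, then the turn about the tool's z in degrees. In form: [[[x, y, z], twist], ...]. A call has 1 to 20 rows; each row shifts and turns the commanded pose from where the row before left it, along the tool's axes as they then stand; what a row does not reach is not made up. A row lasts 1/8 s, in which the tool goes at most 62.5 mm and 10.7 degrees, less where a joint would pass 70% of its speed; a pose out of reach is approached as far as the arm can. A call with a gripper value outside its range is refused whole. "gripper" is the closure, from 0 (fully open) to 1 (shut), set as the call begins (left out, the last holds). The fingers move at their own pace and stop on an object; "grip_force" is the grip in N (left out, the last holds). Time passes only in rows, so rows that do not move let the fingers close. It gives the time, the measured TCP pose, the force and the opening at its end, in the units of the state.
- r.get_state(): the state, without advancing time (a new reading comes with each control period).
- imaging.capture(name): name is "scene" or "top" or "wrist"; returns a dict with "img" (384x512x3 uint8, red, green, blue), "z_map" (384x512 float32, m along the optical axis (not along the pixel's ray), 0 where there is no reading), "vfov" (degrees; the focal length in pixels is half the picture's height over the tangent of half this angle, whatever the lens; pixels are square), "cx", "cy" (the principal point, pixels), "extrinsics" (4x4, takes a point from camera to world coordinates); the wrist camera has in their place "T_tool_cam" (4x4, takes a point from camera to tool coordinates, whose origin is the TCP and whose axes are the flange's). Camera axes: x right, y down, z forward; pixel columns grow to the right and rows downward; lengths in m; the calibration is good to about 2 mm. A picture is of the moment at which its call begins: read the wrist's pose just before it.
- close_job(): hands the job in, once; it reports no verdict.
The state is a dict: "time_s": time; "joints": joint angles; "qd": joint speeds; "joint_torque": joint torques, N m; "tcp_pos": TCP position; "eef_rot": TCP orientation; "contact_force": force on the tool from outside, world axes, zero at the start; "moment": the same for the moment, N m; "gripper_width": finger opening in m.
Only numpy, scipy, OpenCV 4.12 (cv2) and the standard library are available. Lean on these libraries where they do the work, as an engineer would, in place of code of your own. Each camera call takes 0.05 s, during which the arm holds its last target.

TASK

The lid of the red canister is stuck: grip it, break it loose with a short hard twist anticlockwise (seen from above), spin it on easily to about a quarter turn and lift it off. Set it down, not dropped, flat and right way up inside the yellow tray and let go. Leave the green canister alone.

Things in the scene. Friction and masses are not known exactly. Their poses are not given: they have to be found in the camera images.
- lid_center (a point): centre (half-way up) of the red canister's round black lid, 56 to 58 mm across, 24 high, 70 g; white line on top along its +x; z up. Grip across it from above, any yaw, at about 60 N. Stuck: the first 30 degrees anticlockwise from above take about 0.5 N m, then it snaps free and turns easily. Turned 60 to 120 degrees in all it lifts straight off (clear after 20 mm); under 40 it is locked down.
- red_can: the red canister, fixed to the table: body 100 mm across on a 120 mm square foot, white mark on the shoulder along +x, in line with the lid's line while shut. Origin: centre of its underside, on the table; z up. Shut lid from 112 to 136 mm up; under it a bare neck 44 mm across (98 to 112 mm up), then a shoulder sloping to 80 mm up at the rim.
- tray: yellow open tray, fixed, 180 mm square, 22 mm high, walls and floor 4 to 5 mm thick. Origin: centre of its underside, on the table; z up. A lid standing in it has its centre about 17 mm above the origin.
- green_can: a second canister of the same shape and size, green, with a like black lid, screwed to the table; to be left alone. Origin: centre of its underside.
Not all that is in view belongs to the job. Of the things shaped like the part that bears lid_center, the black one is meant.

How it is judged (in metres and radians):
On the way, in this order (a step that is already met when the one before it is completed fails the run):
1. the lid is broken loose: turned by more than 35 degrees while still on the red canister's neck (angle between the x axis of lid_center and the x axis of red_can, either way round above 0.6 rad and horizontal distance between lid_center and red_can below 0.035 m).
2. the lid is lowered into the tray while still gripped, to within 20 mm of resting there (not dropped) (x of lid_center in the frame of tray between -0.06 and 0.06 m and y of lid_center in the frame of tray between -0.06 and 0.06 m and z of lid_center in the frame of tray below 0.038 m and contact force between the fingers and lid above 0.3 N).
At the end, for the whole second after the job is handed in: The lid lies in the tray: its centre within 60 mm of the tray's centre along each side and at most 24 mm above its underside, right way up within 10 degrees, released and at rest (x of lid_center in the frame of tray between -0.06 and 0.06 m and y of lid_center in the frame of tray between -0.06 and 0.06 m and z of lid_center in the frame of tray below 0.024 m and angle between lid_center's own z axis and vertical below 0.17 rad and linear speed of lid below 0.02 m/s and contact force between the fingers and lid below 0.1 N); the robot touches nothing.
It fails at once if the green canister is pushed or gripped (over 3 N) (contact force between any of the arm, the fingers and green_can above 3 N).
It also fails if it takes over 46 s, if anything falls off the work surface, if the arm or the gripper's body presses on something with over 40 N, if the wrist force passes 120 N, or if a joint passes its speed limit or range.

## Working session

There is one attempt and no reset: what is moved stays moved. The work goes in short steps, Python scripts to look and compute and a tool call to move; the robot and the scene stay as the last step left them, time stands still between calls to the robot, and variables do not carry over. Pictures are saved under pics/ and viewed, and the job is handed in when it is done.

Besides the shell and the picture viewer there is one more tool, called after "Call:" as a command line: name --argument value ..., lists and objects as JSON in quotes. step_arm: Moves the arm, as the interface text tells. Its arguments: {"type":"object","properties":{"commands":{"type":"array","items":{"type":"array"}},"gripper":{"type":"number"},"grip_force":{"type":"number"}},"required":["commands"]}

```bash
ls; mkdir -p pics
python3 - <<'E'
from plant import r, imaging
import cv2, numpy as np
print(r.get_state(), r.grip_depth)
for n in ("scene","top"):
    c=imaging.capture(n); np.savez('%s.npz'%n,**c)
    cv2.imwrite('pics/%s0.png'%n,c["img"][:,:,::-1]); print(n,c["vfov"],c["cx"],c["cy"],c["extrinsics"])
E
```

```text
pics
{'time_s': 0.0, 'joints': array([-5.78650477e+01,  2.05916419e+01,  6.32536917e-01, -2.18776052e-02,
       -7.01368680e+01, -1.65061499e+01]), 'qd': array([-0.02743414, -0.025277  ,  0.01961618,  0.00033294,  0.02496373,
        0.02602816]), 'joint_torque': array([-1.63360477e-03, -5.82714951e+01,  2.93061233e+01,  6.99728251e+00,
        6.99762837e-03, -2.05653159e-04]), 'tcp_pos': array([ 0.18167928, -0.64955799,  0.22560545]), 'eef_rot': array([ 1.79902138e+02, -7.55192894e-03, -1.64378642e+02]), 'contact_force': array([-0.42684024, -0.32900052,  0.3094816 ]), 'moment': array([-0.07147009,  0.02591991, -0.01908731]), 'gripper_width': 0.08792583360006723} 0.0188
scene 47.473108512915736 267.30160663833243 187.2748487358334 [[-1.11973890e-01  8.47483856e-01 -5.18876635e-01  1.01490786e+00]
 [ 9.93711071e-01  9.57037475e-02 -5.81300285e-02  6.42961427e-02]
 [ 3.94177788e-04 -5.22122502e-01 -8.52870411e-01  9.38821064e-01]
 [ 0.00000000e+00  0.00000000e+00  0.00000000e+00  1.00000000e+00]]
top 49.41805086462114 259.81032443854116 189.34608409352543 [[-0.02226798 -0.99676039  0.07728425  0.4276529 ]
 [-0.99937954  0.02008305 -0.02893441  0.0108346 ]
 [ 0.02728857 -0.07788061 -0.99658916  1.00718283]
 [ 0.          0.          0.          1.        ]]
```

View pics/scene0.png

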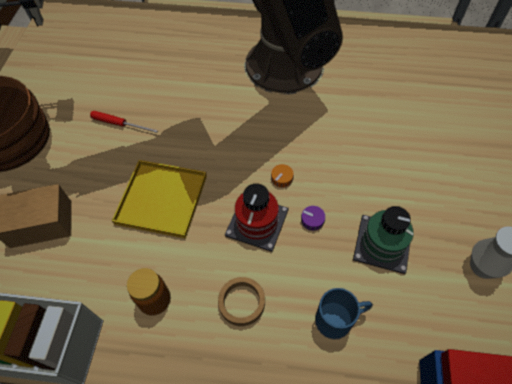

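View pics/top0.png

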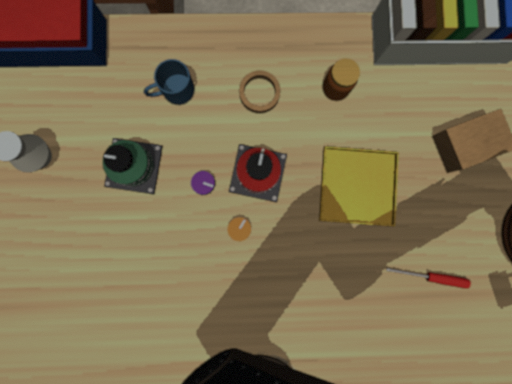

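The things that could be taken for the lid, in the top view, are the black lid on the red can (262,163), the black lid on the green can (118,157), the purple lid (204,183) and the orange lid (240,228). By the description it is the black lid on the red can at (262,163). I'll check that in a crop and measure.

```bash
cat > h.py <<'E'
import numpy as np, cv2
def cloud(c,T=None):
    z=c["z_map"]; H,W=z.shape; f=H/2/np.tan(np.radians(float(c["vfov"]))/2)
    u,v=np.meshgrid(np.arange(W),np.arange(H))
    P=np.stack([(u-c["cx"])/f*z,(v-c["cy"])/f*z,z],-1)
    T=c["extrinsics"] if T is None else T
    return P@T[:3,:3].T+T[:3,3]
E
python3 - <<'E'
from h import *
for n,(u,v) in {"top":(262,163),"scene":(256,197)}.items():
    c=np.load(n+'.npz'); P=cloud(c); img=c["img"].astype(int); R,G,B=img[...,0],img[...,1],img[...,2]; ok=c["z_map"]>0
    vv,uu=np.mgrid[:384,:512]
    near=(abs(uu-u)<40)&(abs(vv-v)<40)
    print(n,"table z",np.median(P[...,2][ok]))
    m=near&ok&(P[...,2]>.128)&(P[...,2]<.15)
    Q=P[m]; (cx,cy),rad=cv2.minEnclosingCircle(Q[:,:2].astype(np.float32)); print("lidtop",m.sum(),Q.mean(0),cx,cy,rad)
    w=m&(img.min(-1)>110); Q=P[w]; print("line",len(Q),Q.mean(0) if len(Q) else 0)
    for q in Q: print(np.round(q,4), end=' ')
    print()
    # foot
    f=near&ok&(P[...,2]<.03)&(img.max(-1)<90)&(abs(R-B)<35)
    y=ok&(R>90)&(G>80)&(B<60)&(P[...,2]<.04)&(abs(R-G)<70)
    n_,lab,st,cen=cv2.connectedComponentsWithStats(y.astype(np.uint8))
    k=1+np.argmax(st[1:,4]); Q=P[lab==k]; print("tray",st[k],cv2.minAreaRect(Q[:,:2].astype(np.float32)),np.percentile(Q[:,2],[5,50,95,99]))
    gg=near&ok&(P[...,2]>.06)&(P[...,2]<.112); Q=P[gg]; print("shoulder/body",cv2.minEnclosingCircle(Q[:,:2].astype(np.float32)))
    cr=img[v-40:v+40,u-40:u+40].astype(np.uint8); cv2.imwrite(f'pics/crop_{n}.png',cv2.resize(cr[:,:,::-1],(560,560),interpolation=cv2.INTER_CUBIC))
    t=ok&(P[...,2]>.03)&(P[...,0]>.2)
E
```

```text
top table z -8.501680040762238e-05
lidtop 561 [ 0.54492952 -0.01296954  0.13536383] 0.5452617406845093 -0.013006312772631645 0.0287167951464653
line 26 [ 0.55937376 -0.01701542  0.13614746]
[ 0.5698 -0.0186  0.1368] [ 0.5676 -0.0164  0.1376] [ 0.5676 -0.0185  0.1372] [ 0.5678 -0.0207  0.1358] [ 0.5657 -0.0164  0.1358] [ 0.5655 -0.0185  0.1368] [ 0.566  -0.0207  0.1334] [ 0.564  -0.0165  0.133 ] [ 0.5636 -0.0185  0.1354] [ 0.5635 -0.0206  0.1357] [ 0.5612 -0.0163  0.1375] [ 0.5615 -0.0185  0.1356] [ 0.5597 -0.0164  0.1335] [ 0.559  -0.0183  0.1379] [ 0.5573 -0.0142  0.1353] [ 0.557  -0.0162  0.1372] [ 0.5571 -0.0183  0.1364] [ 0.5549 -0.014   0.1373] [ 0.5547 -0.0161  0.1387] [ 0.5552 -0.0183  0.1346] [ 0.5532 -0.0141  0.1346] [ 0.5531 -0.0162  0.1349] [ 0.5507 -0.014   0.1371] [ 0.5508 -0.0161  0.1363] [ 0.5485 -0.0139  0.1378] [ 0.5484 -0.016   0.1379] 
tray [ 321  146   82   81 4711] ((0.5034253001213074, -0.2668260335922241), (0.20366165041923523, 0.18739013373851776), 85.16595458984375) [4.26288815e-05 3.44912664e-03 1.98119702e-02 2.25814228e-02]
shoulder/body ((0.54472434520721
[... 421 characters left out ...]
2] [ 0.557  -0.0175  0.1371] [ 0.556  -0.0155  0.1356] [ 0.5541 -0.0137  0.1328] [ 0.5586 -0.0195  0.1352] [ 0.5606 -0.017   0.1391] [ 0.5577 -0.0154  0.1344] [ 0.5607 -0.0192  0.1346] [ 0.5612 -0.017   0.1358] [ 0.5603 -0.015   0.1347] [ 0.5636 -0.021   0.135 ] [ 0.5638 -0.0188  0.1358] [ 0.5646 -0.0165  0.1377] [ 0.5664 -0.0206  0.1356] [ 0.5653 -0.0186  0.1342] [ 0.566  -0.0164  0.1359] [ 0.5684 -0.0182  0.1354] 
tray [ 112  165   91   70 4209] ((0.5085228085517883, -0.28096553683280945), (0.23025773465633392, 0.17821793258190155), 85.16465759277344) [3.18726128e-05 3.34859842e-03 1.94268402e-02 2.27344603e-02]
shoulder/body ((0.54721999168396, -0.013023542240262032), 0.05014067143201828)
```

View pics/crop_top.png

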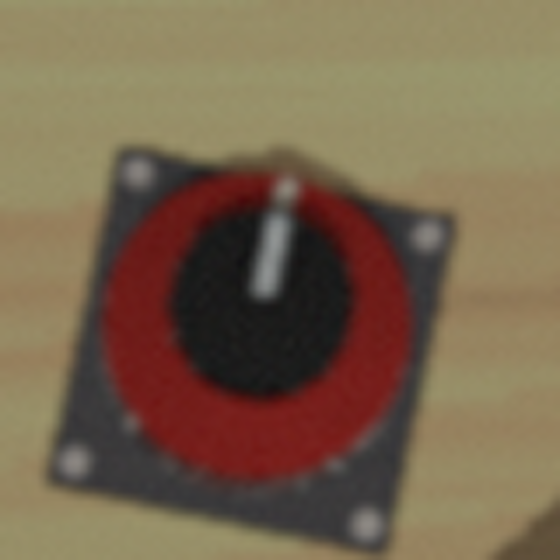

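Crop: the black lid is centred at about (262,303) in the crop. Its white line points up to the white mark on the red shoulder at (287,190), so it is shut and the choice is right. Next I'll fix the tray centre and work out the first move.

```bash
cat >> h.py <<'E'
def totool(dw,yaw):
    c,s=np.cos(np.radians(yaw)),np.sin(np.radians(yaw))
    return np.array([c*dw[0]+s*dw[1], s*dw[0]-c*dw[1], -dw[2]])*1000
E
python3 - <<'E'
from h import *
from plant import r
for n in ("top","scene"):
    c=np.load(n+'.npz'); P=cloud(c); img=c["img"].astype(int); R,G,B=img[...,0],img[...,1],img[...,2]
    m=(P[...,2]>.015)&(P[...,2]<.028)&(P[...,0]>.38)&(P[...,0]<.63)&(P[...,1]>-.4)&(P[...,1]<-.13)&(R>G)&(G>1.8*B)
    Q=P[m]; print(n,m.sum(),cv2.minAreaRect(Q[:,:2].astype(np.float32)))
s=r.get_state(); 
print(totool(np.array([.5455,-.013,.2])-s["tcp_pos"],s["eef_rot"][2]))
E
```

```text
top 560 ((0.5082411766052246, -0.25546473264694214), (0.18115372955799103, 0.1803201287984848), 84.48533630371094)
scene 638 ((0.5080888271331787, -0.2556625008583069), (0.18222752213478088, 0.1829233169555664), 84.5931625366211)
[-521.81436158  515.12824014   25.72222951]
```

Call:
step_arm --commands '[[[-10, 10, 0], 0], [[-25, 25, 0], 0], [[-30, 29, 0], 0], [[-30, 29, 0], 0], [[-30, 29, 0], 0], [[-30, 29, 0], 0], [[-30, 29, 0], 0], [[-30, 29, 0], 0], [[-30, 29, 0], 0], [[-30, 30, 0], 0], [[-30, 30, 0], 0], [[-30, 30, 0], 0], [[-30, 30, 0], 0], [[-30, 30, 0], 0], [[-30, 30, 0], 0], [[-30, 30, 0], 0], [[-27, 27, 0], 0], [[-20, 20, 0], 0], [[-14, 14, 0], 0], [[-6, 6, 0], 0]]' --gripper 0 --grip_force 60

```text
time_s: 2.6
tcp_pos: [0.5458, -0.0126, 0.2264]
eef_rot: [180.0, -0.0, -164.3]
contact_force: [-0.1, 1.0, 0.1]
gripper_width: 0.0875
```

Run:
```python
from h import *
from plant import r,imaging
from scipy.spatial.transform import Rotation as Ro
s=r.get_state(); c=imaging.capture("wrist"); print(s)
T=np.eye(4);T[:3,:3]=Ro.from_euler('xyz',s["eef_rot"],degrees=True).as_matrix();T[:3,3]=s["tcp_pos"]
T=T@c["T_tool_cam"]; P=cloud(c,T); ok=c["z_map"]>0
cv2.imwrite('pics/w1.png',c["img"][:,:,::-1])
m=ok&(P[...,2]>.128)&(P[...,2]<.145)&(np.hypot(P[...,0]-.5455,P[...,1]+.013)<.045)
Q=P[m]
if len(Q): print(m.sum(),Q.mean(0),np.median(Q[:,2]),cv2.minEnclosingCircle(Q[:,:2].astype(np.float32)))
print(totool(np.array([.5455,-.013,.114])-s["tcp_pos"],s["eef_rot"][2]))
```

```text
{'time_s': 2.6, 'joints': array([ 1.92461764e+01,  8.42666051e+00, -1.56924667e+01, -5.15200484e-03,
       -6.58977093e+01, -9.35650299e+01]), 'qd': array([ 4.05477736,  2.67279908,  3.20293092, -0.05191905, -0.7782621 ,
       -4.47871408]), 'joint_torque': array([ 7.55046797e-02, -4.03626680e+01,  2.84387541e+01,  6.75383627e+00,
       -5.07671226e-03,  5.82151508e-03]), 'tcp_pos': array([ 0.54581268, -0.01255575,  0.22640529]), 'eef_rot': array([ 1.79996354e+02, -1.70963610e-02, -1.64320958e+02]), 'contact_force': array([-0.11648802,  0.9783187 ,  0.11046763]), 'moment': array([-0.032336  ,  0.07885887, -0.02733038]), 'gripper_width': 0.08749911340738198}
3024 [ 0.54320787 -0.01492017  0.13557307] 0.1356660133390043 ((0.5444781184196472, -0.014524240046739578), 0.029398050159215927)
[  0.42110057  -0.34321724 112.40528893]
```

View pics/w1.png

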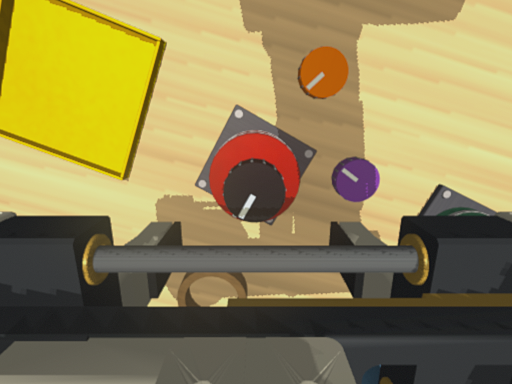

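The wrist view shows the black lid at (255,185), between the open fingers. The tray is upper left and the green can is well to the right.

Call:
step_arm --commands '[[[0, 0, 12], 0], [[0, 0, 20], 0], [[0, 0, 20], 0], [[0, 0, 16], 0], [[0, 0, 8], 0], [[0, 0, 4], 0], [[0, 0, 0], 0]]'

```text
time_s: 3.52
tcp_pos: [0.5459, -0.0135, 0.1467]
eef_rot: [-180.0, 0.0, -164.4]
contact_force: [-0.1, -0.3, 0.1]
gripper_width: 0.0878
```

Run:
```python
from h import *
from plant import r,imaging
from scipy.spatial.transform import Rotation as Ro
s=r.get_state(); c=imaging.capture("wrist")
T=np.eye(4);T[:3,:3]=Ro.from_euler('xyz',s["eef_rot"],degrees=True).as_matrix();T[:3,3]=s["tcp_pos"]
T=T@c["T_tool_cam"]; P=cloud(c,T); ok=c["z_map"]>0
cv2.imwrite('pics/w2.png',c["img"][:,:,::-1])
m=ok&(P[...,2]>.128)&(P[...,2]<.142)&(np.hypot(P[...,0]-.5455,P[...,1]+.013)<.04)
Q=P[m]
if len(Q): print(m.sum(),Q.mean(0),np.median(Q[:,2]),cv2.minEnclosingCircle(Q[:,:2].astype(np.float32)))
print(s["tcp_pos"],s["eef_rot"],s["contact_force"],totool(np.array([.545,-.0135,.114])-s["tcp_pos"],s["eef_rot"][2]))
```

```text
4865 [ 0.53803524 -0.01647191  0.1355089 ] 0.13567956138786966 ((0.5444169044494629, -0.01471730787307024), 0.029178647324442863)
[ 0.54592718 -0.01346147  0.14670897] [-1.79995813e+02  1.36064627e-02 -1.64368068e+02] [-0.05074466 -0.257058    0.05497319] [ 0.90326373  0.21273131 32.70897351]
```

View pics/w2.png

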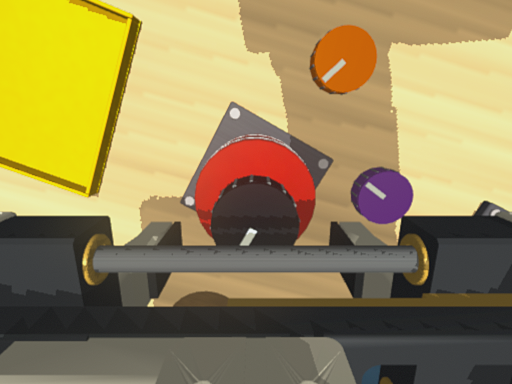

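The lid, centred at (255,215), lies midway between the fingers at about 180 and 335. I'll go down the rest and grip.

Call:
step_arm --commands '[[[1, 0, 8], 0], [[0, 0, 10], 0], [[0, 0, 8], 0], [[0, 0, 5], 0], [[0, 0, 2], 0], [[0, 0, 0], 0], [[0, 0, 0], 0]]'

```text
time_s: 4.45
tcp_pos: [0.545, -0.0137, 0.1138]
eef_rot: [-180.0, 0.0, -164.4]
contact_force: [-0.2, 0.6, 0.0]
gripper_width: 0.0876
```

Call:
step_arm --commands '[[[0, 0, 0], 0], [[0, 0, 0], 0], [[0, 0, 0], 0], [[0, 0, 0], 0], [[0, 0, 0], 0], [[0, 0, 0], 0], [[0, 0, 0], 0], [[0, 0, 0], 0]]' --gripper 1 --grip_force 60

```text
time_s: 5.45
tcp_pos: [0.5449, -0.0138, 0.1136]
eef_rot: [-180.0, 0.0, -164.4]
contact_force: [0.6, -0.3, -0.6]
gripper_width: 0.0551
```

Call:
step_arm --commands '[[[0, 0, 0], -3], [[0, 0, 0], -6], [[0, 0, 0], -8], [[0, 0, 0], -8]]'

```text
time_s: 5.95
tcp_pos: [0.5438, -0.0126, 0.1136]
eef_rot: [179.9, -0.0, -139.1]
contact_force: [-7.0, 3.5, 6.9]
gripper_width: 0.0554
```

Run:
```python
from plant import r
s=r.get_state(); print(s["moment"],s["contact_force"],s["eef_rot"],s["joints"],s["gripper_width"])
```

```text
[ 1.20274246  2.48855775 -0.04939609] [-7.04079032  3.53639713  6.92641807] [ 1.79891941e+02 -2.40565188e-02 -1.39098990e+02] [ 19.2472608   14.25793364 -24.45250946  -0.11723002 -51.35184753
 -68.27300944] 0.055427535255090685
```

Run:
```python
from h import *
from plant import r,imaging
c=imaging.capture("wrist"); t=imaging.capture("top"); cv2.imwrite('pics/w3.png',c["img"][:,:,::-1])
cv2.imwrite('pics/t3.png',cv2.resize(t["img"][120:210,210:310,::-1],None,fx=5,fy=5))
print(r.get_state()["moment"])
```

```text
[1.812582   1.91292535 0.33640394]
```

View pics/w3.png

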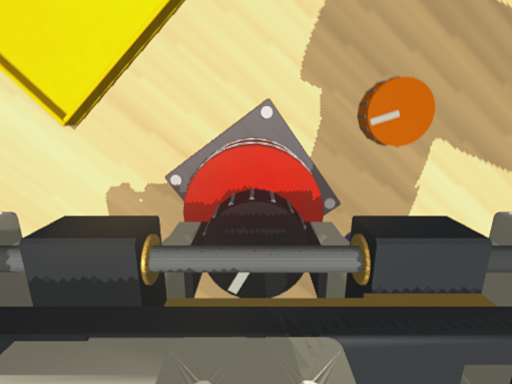

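View pics/t3.png

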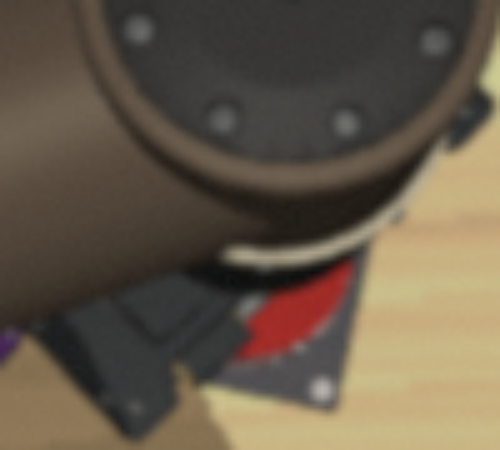

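The line still points lower-left in the wrist frame, from (250,272) to (233,292), as it did before the twist, while the foot has turned in view. So the lid is turning with the gripper and I'll keep twisting.

Call:
step_arm --commands '[[[0, 0, 0], -8], [[0, 0, 0], -8], [[0, 0, 0], -8], [[0, 0, 0], -8], [[0, 0, 0], -8], [[0, 0, 0], -8], [[0, 0, 0], -8], [[0, 0, 0], -6], [[0, 0, 0], -3], [[0, 0, 0], 0], [[0, 0, 0], 0]]'

```text
time_s: 7.42
tcp_pos: [0.5448, -0.0136, 0.1136]
eef_rot: [-180.0, 0.0, -74.4]
contact_force: [-1.5, -0.0, 1.4]
gripper_width: 0.0552
```

Run:
```python
from h import *
from plant import r,imaging
s=r.get_state(); print(s["moment"],s["contact_force"],s["joints"])
c=imaging.capture("wrist"); cv2.imwrite('pics/w4.png',c["img"][:,:,::-1])
```

```text
[ 0.15012826  0.31978004 -0.02183704] [-1.53643698 -0.03868683  1.40776332] [ 1.91703627e+01  1.42909123e+01 -2.44481480e+01 -9.64636702e-03
 -5.12597407e+01 -3.60415115e+00]
```

View pics/w4.png

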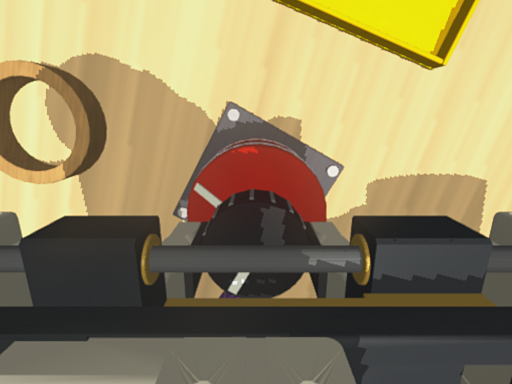

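The shoulder mark at (207,195) now points up-left and the lid's line at (240,283) points down-left, so they are about 90° apart and the lid has turned without slipping. Next I'll lift it.

Call:
step_arm --commands '[[[0, 0, -3], 0], [[0, 0, -6], 0], [[0, 0, -8], 0], [[0, 0, -10], 0], [[0, 0, -14], 0], [[0, 0, -18], 0], [[0, 0, -18], 0], [[0, 0, -14], 0], [[0, 0, -6], 0], [[0, 0, -3], 0], [[0, 0, 0], 0]]'

```text
time_s: 8.85
tcp_pos: [0.5446, -0.0137, 0.2132]
eef_rot: [180.0, 0.0, -74.4]
contact_force: [-0.7, -0.4, -0.3]
gripper_width: 0.0555
```

Run:
```python
from h import *
from plant import r,imaging
s=r.get_state(); print(s["contact_force"],s["joints"])
c=imaging.capture("wrist"); cv2.imwrite('pics/w5.png',c["img"][:,:,::-1])
print(totool(np.array([.508,-.2555,.12])-s["tcp_pos"],s["eef_rot"][2]))
```

```text
[-0.71042869 -0.39190108 -0.25032629] [ 1.91659005e+01  8.87551004e+00 -1.69388666e+01 -9.85479222e-03
 -6.42181684e+01 -3.53503471e+00]
[222.99828296 100.39202211  93.24788977]
```

View pics/w5.png

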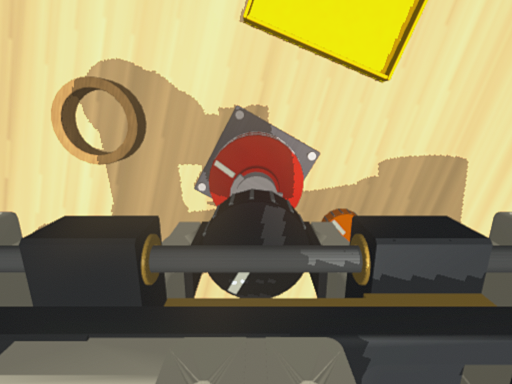

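The lid is off: the bare neck shows at (250,185) and the lid is in the jaws at (250,245). Now to the tray.

Call:
step_arm --commands '[[[8, 4, 0], 0], [[20, 9, 0], 0], [[28, 13, 0], 0], [[32, 14, 0], 0], [[32, 14, 0], 0], [[32, 14, 0], 0], [[28, 13, 10], 0], [[20, 9, 20], 0], [[13, 6, 20], 0], [[7, 3, 20], 0], [[3, 1, 20], 0], [[0, 0, 20], 0], [[0, 0, 20], 0], [[0, 0, 15], 0], [[0, 0, 8], 0], [[0, 0, 4], 0], [[0, 0, 0], 0], [[0, 0, 0], 0]]'

```text
time_s: 11.15
tcp_pos: [0.509, -0.2555, 0.0572]
eef_rot: [-179.9, -0.0, -74.4]
contact_force: [-0.3, 0.2, -1.2]
gripper_width: 0.055
```

Run:
```python
from h import *
from plant import r,imaging
s=r.get_state(); print(s["contact_force"],s["tcp_pos"],s["time_s"])
c=imaging.capture("wrist"); cv2.imwrite('pics/w6.png',c["img"][:,:,::-1])
c=imaging.capture("scene"); cv2.imwrite('pics/s6.png',cv2.resize(c["img"][130:260,90:270,::-1],None,fx=4,fy=4))
```

```text
[-0.27607047  0.21822232 -1.17541607] [ 0.50901548 -0.25546972  0.0571518 ] 11.15
```

View pics/w6.png

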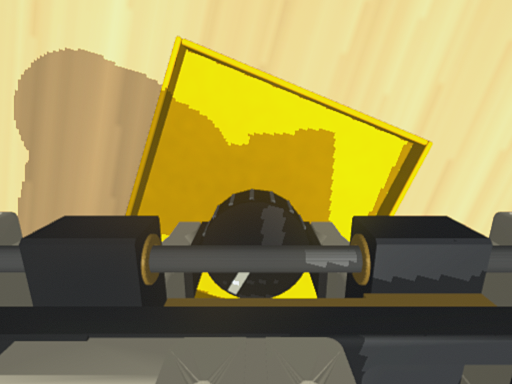

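View pics/s6.png

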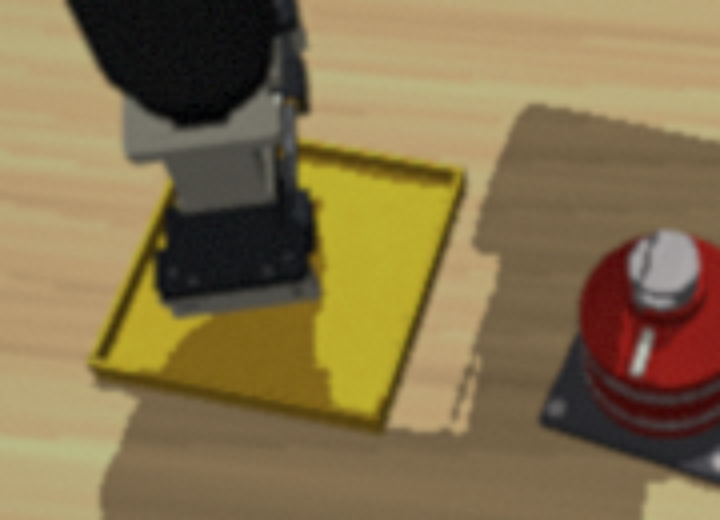

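The lid, at (253,245) in the wrist view, is over the middle of the tray and level. I'll lower it gently.

Call:
step_arm --commands '[[[0, 0, 8], 0], [[0, 0, 12], 0], [[0, 0, 10], 0], [[0, 0, 7], 0], [[0, 0, 4], 0], [[0, 0, 3], 0], [[0, 0, 2], 0], [[0, 0, 1], 0], [[0, 0, 0], 0], [[0, 0, 0], 0]]'

```text
time_s: 12.5
tcp_pos: [0.5087, -0.2554, 0.0097]
eef_rot: [-180.0, -0.0, -74.4]
contact_force: [-1.0, 0.2, -0.6]
gripper_width: 0.0556
```

Call:
step_arm --commands '[[[0, 0, 1], 0], [[0, 0, 1], 0], [[0, 0, 0], 0], [[0, 0, 0], 0]]'

```text
time_s: 13.0
tcp_pos: [0.5086, -0.2554, 0.0075]
eef_rot: [180.0, 0.0, -74.4]
contact_force: [0.3, 0.2, -1.1]
gripper_width: 0.0556
```

Call:
step_arm --commands '[[[0, 0, 0.5], 0], [[0, 0, 0], 0], [[0, 0, 0], 0]]'

```text
time_s: 13.38
tcp_pos: [0.5086, -0.2554, 0.0071]
eef_rot: [-180.0, -0.0, -74.4]
contact_force: [1.4, 0.2, -2.1]
gripper_width: 0.0555
```

Call:
step_arm --commands '[[[0, 0, 0.5], 0], [[0, 0, 0.5], 0], [[0, 0, 0], 0], [[0, 0, 0], 0]]'

```text
time_s: 13.88
tcp_pos: [0.5086, -0.2554, 0.006]
eef_rot: [180.0, 0.0, -74.4]
contact_force: [-0.1, -0.1, -0.6]
gripper_width: 0.0555
```

It is within about 1 mm of the floor, so I'll release.

Call:
step_arm --commands '[[[0, 0, 0], 0], [[0, 0, 0], 0], [[0, 0, 0], 0], [[0, 0, 0], 0], [[0, 0, 0], 0], [[0, 0, 0], 0], [[0, 0, 0], 0], [[0, 0, 0], 0]]' --gripper 0

```text
time_s: 14.88
tcp_pos: [0.5086, -0.2554, 0.006]
eef_rot: [180.0, 0.0, -74.4]
contact_force: [-0.4, -0.1, -0.6]
gripper_width: 0.0877
```

Call:
step_arm --commands '[[[0, 0, -3], 0], [[0, 0, -8], 0], [[0, 0, -14], 0], [[0, 0, -20], 0], [[0, 0, -20], 0], [[0, 0, -20], 0], [[0, 0, -20], 0], [[0, 0, -15], 0], [[0, 0, -8], 0], [[0, 0, -3], 0], [[0, 0, 0], 0], [[0, 0, 0], 0]]'

```text
time_s: 16.38
tcp_pos: [0.5082, -0.2553, 0.1363]
eef_rot: [179.9, 0.0, -74.4]
contact_force: [-0.6, -0.5, -0.1]
gripper_width: 0.0877
```

Run:
```python
from h import *
from plant import r,imaging
from scipy.spatial.transform import Rotation as Ro
s=r.get_state(); c=imaging.capture("wrist"); print(s["time_s"],s["contact_force"],s["gripper_width"])
T=np.eye(4);T[:3,:3]=Ro.from_euler('xyz',s["eef_rot"],degrees=True).as_matrix();T[:3,3]=s["tcp_pos"]
P=cloud(c,T@c["T_tool_cam"])
m=(c["z_map"]>0)&(P[...,2]>.02)&(P[...,2]<.05)&(np.hypot(P[...,0]-.508,P[...,1]+.2555)<.05)&(c["img"].max(-1)<90)
Q=P[m]; print(m.sum(),np.percentile(Q[:,2],[5,50,95]),cv2.minEnclosingCircle(Q[:,:2].astype(np.float32)))
A=np.c_[Q[:,:2],np.ones(len(Q))]; print(np.degrees(np.linalg.lstsq(A,Q[:,2],rcond=None)[0][:2]))
cv2.imwrite('pics/w7.png',c["img"][:,:,::-1])
c=imaging.capture("scene"); cv2.imwrite('pics/s7.png',cv2.resize(c["img"][130:260,90:270,::-1],None,fx=4,fy=4))
```

```text
16.375 [-0.56016305 -0.45510524 -0.05058121] 0.08770294266121909
2423 [0.02632844 0.02768165 0.02881845] ((0.5095828771591187, -0.2573058009147644), 0.028393201529979706)
[-0.37392391  0.66212588]
```

View pics/w7.png

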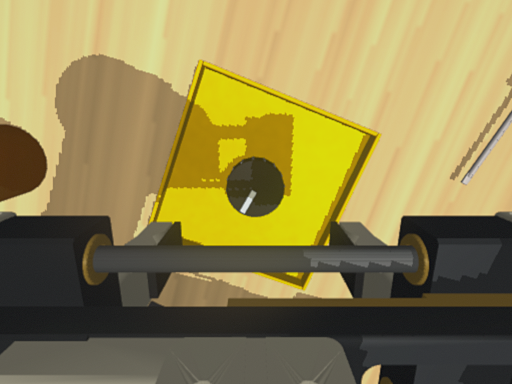

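View pics/s7.png

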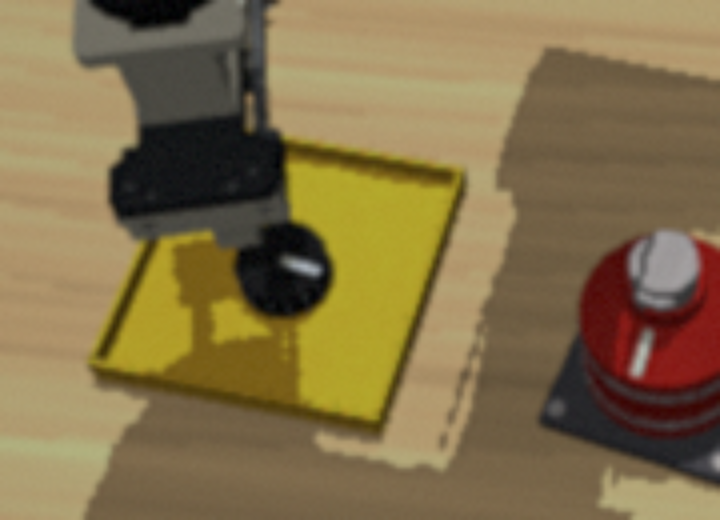

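The lid lies flat in the middle of the tray, at (255,187) in the wrist view, with its line on top and the gripper clear above it.

```bash
python3 -c "
from plant import close_job; print(close_job())"
```

```text
the job is handed in; nothing more can be done
None
```

The lid is off the red canister and standing in the yellow tray. I handed the job in at about 16.4 s and got no verdict back, as stated.

- **What I did:** I gripped the black lid at 60 N and twisted it anticlockwise by 90° in all. A picture taken part-way and another at the end showed it turning with the gripper without slipping. I then lifted it 100 mm straight up and lowered it gripped over the tray centre to about 1 mm from the floor. There I let go and backed 130 mm away.
- **Last checks:** The lid's top is level within 1° at about 28 mm up, so its centre is about 16 mm above the table. It is about 2 mm from the tray's centre, right way up with the white line on top. The fingers are open at 88 mm, and the force reading was under 1 N. The gripper stayed well away from the green canister throughout.
- **What disagreed:**
  - No clear contact force showed before I released, so the lid may have settled by up to about 1 mm.
  - The fingers read 55 mm across a lid described as 56 to 58 mm.
  - Camera estimates of the lid's position differed by 1 to 2 mm.

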